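Stir the bead bath and offer up its cover plate

TASK

With the stirring rod from the stand, stir the metal beads in the bath for a few rounds until most of them have clearly shifted to new places, then leave the rod standing in the empty white beaker. Then take the blue cover plate by its handle and hold it level about a centimetre above the bath, not touching it, each of its corner holes centred over a threaded hole so that a colleague can start the thumbscrews; finish while still holding it there. Keep the beads in the bath, do not reach into them with the gripper, and leave the purple-capped jar and the tip box where they are.

Things in the scene. Friction and masses are not known exactly. Their poses are not given: they have to be found in the camera images.
- bath: Bead bath, fixed: grey box 200 (its x) x 170 (its y) x 80 high with a blue control panel on both ends. Origin: centre of its underside, on the table; z up. In its top a round well 116 across and 60 deep (floor 20 above the table), centred on the origin. Five loose metal beads lie in the well. Near its top corners are four 8 mm threaded holes with brass rims, 82 from the centre in x and 67 in y.
- bath_hole0 (a point): Threaded hole at the bath's +x +y corner, at its mouth, 80 above the table (axes as the bath's).
- bath_hole1 (a point): Threaded hole at the bath's -x +y corner, at its mouth, 80 above the table (axes as the bath's).
- bath_hole2 (a point): Threaded hole at the bath's -x -y corner, at its mouth, 80 above the table (axes as the bath's).
- bath_hole3 (a point): Threaded hole at the bath's +x -y corner, at its mouth, 80 above the table (axes as the bath's).
- plate_grip (a point): Middle of the handle bar of the loose blue cover plate (200 x 170 x 6, 0.2 to 0.45 kg, lying flat on the table to begin with, its underside on the table). The aluminium bar lies along the plate's x over its centre: 100 long, 14 wide (y), 14 high, from 40 to 54 above the plate's underside; clear space of 34 under it between its two end posts. This point is 45 above the underside; axes as the plate's, z up. Half a turn makes no difference to the plate.
- plate_hole0 (a point): Through hole, 18 mm, at the plate's +x +y corner (82 from its centre in x, 67 in y), at the underside.
- plate_hole1 (a point): Through hole, 18 mm, at the plate's -x +y corner (82 from its centre in x, 67 in y), at the underside.
- plate_hole2 (a point): Through hole, 18 mm, at the plate's -x -y corner (82 from its centre in x, 67 in y), at the underside.
- plate_hole3 (a point): Through hole, 18 mm, at the plate's +x -y corner (82 from its centre in x, 67 in y), at the underside.
- rod_grip (a point): Middle of the grip of the stirring rod, 135 above its lower tip; z along the rod, x and y square to the grip's faces. The rod is 160 long, 0.05 kg: steel shaft 12 across and 110 long, then an orange square grip 18 x 18 x 50. It stands upright and loose in the 14 mm hole of the rod stand, 55 deep.
- rod_tip (a point): Lower tip of the rod.
- stand: Green rod stand, fixed block 70 x 70 x 70; origin at the centre of its underside. The floor of its hole is 15 above the table.
- beaker: White open beaker, loose, 0.35 kg, 80 across at the rim, 95 tall, walls 3; origin at the centre of its underside. Empty to begin with.
- beaker_floor (a point): Centre of the beaker's inner floor, 6 above its underside.
- bead0_mid (a point): Centre of bead 0 in the bath: polished slippery copper-coloured metal ball 20 across, 0.03 kg.
- bead1_mid (a point): Centre of bead 1 in the bath: polished slippery aluminium-coloured metal ball 20 across, 0.03 kg.
- bead2_mid (a point): Centre of bead 2 in the bath: polished slippery copper-coloured metal ball 20 across, 0.03 kg.
- bead3_mid (a point): Centre of bead 3 in the bath: polished slippery aluminium-coloured metal ball 20 across, 0.03 kg.
- bead4_mid (a point): Centre of bead 4 in the bath: polished slippery copper-coloured metal ball 20 across, 0.03 kg.
- bottle_purple: Bystander: clear jar with purple cap, 76 across, 150 tall; origin at the centre of its underside.
- tip_box: Bystander: grey pipette-tip box with a purple top, 85 x 125 x 62; origin at the centre of its underside.

How it is judged:
By the outcome, as a careful person would: the job done as asked, in the order asked, and still so for the second after the job is handed in, while the arm keeps its last pose, push and grip.
It also fails if it takes over 72 s, if anything falls off the work surface, if the arm or the gripper's body presses on something with over 40 N, if the wrist force passes 120 N, or if a joint passes its speed limit or range.

ROBOT

A 6-joint arm with a two-finger parallel gripper is mounted at the origin on the work surface. World frame = base frame: x ahead of the robot, y to its left, z up, the work surface at z = 0. Lengths are in m, angles in rad, forces in N, time in s.
With the tool pointing down it reaches from about 0.3 to 0.875 m from the base axis. Payload 6.4 kg.
Tool frame: the origin (TCP) lies on the centre line of the jaws, within the pads' length; the fingertips stand 25 mm ahead of it and the grasp point (between the pads) lies 6 mm ahead of it; z points along the fingers, y is the line along which they close (so a half turn about z gives the same grasp; the last joint's range is limited). The gripper opens to 85 mm and grips with 20 to 120 N. Pads are 22 mm wide; open, the fingers measure 114 mm over their backs; the gripper's body (76 mm by 85 mm) begins 54 mm behind the grasp point. The pads swing forward as they close: fully open they stand 13 mm farther back than shut.
Start: joints at [-1.452, 0.181, 1.607, -0, 1.354, -0.206], TCP at [0.184, -0.545, 0.256] pointing down, gripper open.
Joint ranges: [-2.99, 2.99], [-0.89, 2.07], [0.3, 2.58], [-1.14, 4.28], [0, 2.63], [-3.12, 3.12]. Speed limits (rad/s): [2.57, 2.57, 3.01, 3.14, 3.14, 3.14].

INTERFACE

Orientations are given as a unit quaternion [w, x, y, z].
In Python, from bench import get_obs, camera, hand_in, spot_in gives the robot as it stands.
- The arm moves only by the shell command python3 -m jog 'ROWS'. ROWS is JSON, one flat list of numbers, 7 for each row, row after row: the shift along the tool's x, y, z in m, then the turn, a rotation vector about the tool's x, y, z in rad, then the closure, from 0 (fully open) to 1 (shut). A call has 1 to 20 rows; each row is the pose to reach, as a shift and turn from the pose commanded when the call began, along the tool's axes at that moment; what a row does not reach only later rows make up. A row lasts 1/8 s, in which the tool goes at most 62.5 mm and 10.7 degrees, less where a joint would pass 70% of its speed; a pose out of reach is approached as far as the arm can. A call with a gripper value outside its range is refused whole. The fingers move at their own pace and stop on an object; the grip force is fixed at half the most. Time passes only in rows, so rows that repeat a pose let the fingers close. It gives the time, the measured TCP pose, the force, the opening and the grip force at its end, in the units of the state.
- get_obs(): the state, without advancing time (a new reading comes with each control period).
- camera(name): name is "side" or "top"; returns a dict with "frame" (400x640x3 uint8, red, green, blue), "mtx" (3x3 intrinsics, pixels), "distortion" ([k1, k2, p1, p2, k3] as OpenCV has them; the pictures are not rectified), "extrinsics" (4x4, takes a point from camera to world coordinates). Camera axes: x right, y up, looking along -z (the intrinsics and any distortion apply to the point x, -y, -z); pixel columns grow to the right and rows downward; lengths in m; the calibration is good to about 2 mm. A picture is of the moment at which its call begins. There is no depth.
- hand_in(): hands the job in; it is judged then, once.
Trained networks look in a picture, given as the dict that the camera call returned (one of the last four; its "shot" number tells which), for a name from the list of things; names that differ only in an ending like _2 or _b are one class to them, and where a whole thing is asked for, a point or a joint stands for the part that bears it (a point fixed in the world has none). Each returns a list of dicts, best first, with "confidence" (0 to 1); they miss things now and then, are a little off and sometimes report something else, mostly with a low value. They report only what shows in the picture. A call takes as long as a camera call.
- spot_in(picture, name): "xyz" ([x, y, z] in m, in world coordinates, good to about 4 mm: the middle of the surface that is visible of it).
The state is a dict: "time_s": time; "q": joint angles; "dq": joint speeds; "joint_efforts": joint torques, N m; "eef_pos": TCP position; "eef_rot": TCP orientation; "wrist_force": force on the tool from outside, world axes, zero at the start; "torque": the same for the moment, N m; "opening": opening from 0.0 (shut) to 1.0 (fully open); "grasp_force": force on a finger pad.
Only numpy, scipy, OpenCV 4.12 (cv2) and the standard library are available. Lean on these libraries where they do the work, as an engineer would, in place of code of your own. Each camera call takes 0.05 s, during which the arm holds its last target. There are 200 camera calls.

## Working session

There is one attempt and no reset: what is moved stays moved. The work goes in short steps, Python scripts to look and compute and a shell command to move; the robot and the scene stay as the last step left them, time stands still between calls to the robot, and variables do not carry over. Pictures are saved under pics/ and viewed, at most 10 in all, crops included, and the job is handed in when it is done.

```bash
mkdir -p pics; ls; cat > h.py <<'E'
import numpy as np,cv2,json
from bench import get_obs,camera,hand_in,spot_in
def save(c,n): cv2.imwrite('pics/'+n+'.png',c['frame'][:,:,::-1])
def proj(c,P):
    E=np.linalg.inv(c['extrinsics']);P=np.atleast_2d(P)
    p=P@E[:3,:3].T+E[:3,3]; p=p*[1,-1,-1]
    return cv2.projectPoints(p.reshape(-1,1,3),np.zeros(3),np.zeros(3),np.array(c['mtx'],float),np.array(c['distortion'],float))[0].reshape(-1,2)
def onplane(c,uv,z):
    u=cv2.undistortPoints(np.array(uv,float).reshape(-1,1,2),np.array(c['mtx'],float),np.array(c['distortion'],float)).reshape(-1,2)
    d=np.c_[u[:,0],-u[:,1],-np.ones(len(u))]@np.array(c['extrinsics'])[:3,:3].T
    o=np.array(c['extrinsics'])[:3,3]
    return o+d*((z-o[2])/d[:,2])[:,None]
E
python3 - <<'E'
from h import *
o=get_obs();print(o['time_s'],o['eef_pos'],o['eef_rot'])
for n in['top','side']:
    c=camera(n);save(c,n+'0');print(n,np.round(c['extrinsics'],3).tolist())
    for k in['bath','bath_hole0','plate_grip','plate_hole0','rod_grip','stand','beaker','beaker_floor','bead0_mid','bottle_purple','tip_box']:
        print(k,[(np.round(d['xyz'],3).tolist(),round(d['confidence'],2)) for d in spot_in(c,k)[:6]])
E
```

```text
pics
0.0 [ 0.18347272 -0.54443247  0.25539359] [-8.43599163e-04  9.86842213e-01  1.61684048e-01  6.06089811e-05]
top [[0.029, 0.981, -0.19, 0.348], [-1.0, 0.029, -0.008, 0.092], [-0.002, 0.19, 0.982, 1.177], [0.0, 0.0, 0.0, 1.0]]
bath [([0.509, -0.033, 0.081], 0.78)]
bath_hole0 [([0.506, -0.031, 0.08], 0.89), ([0.483, -0.298, 0.039], 0.74)]
plate_grip [([0.522, 0.337, 0.005], 0.9), ([0.514, -0.031, 0.076], 0.27)]
plate_hole0 [([0.521, 0.335, 0.006], 0.85)]
rod_grip [([0.604, -0.256, 0.154], 0.74), ([0.514, -0.034, 0.081], 0.18)]
stand [([0.604, -0.24, 0.069], 0.62), ([0.478, -0.006, 0.034], 0.56)]
beaker [([0.482, -0.296, 0.039], 0.69)]
beaker_floor [([0.48, -0.29, 0.046], 0.81), ([0.603, -0.241, 0.069], 0.56)]
bead0_mid [([0.513, -0.033, 0.084], 0.69), ([0.509, -0.039, 0.038], 0.61), ([0.483, -0.292, 0.044], 0.59), ([0.719, -0.004, 0.143], 0.27)]
bottle_purple []
tip_box [([0.734, 0.124, 0.063], 0.73), ([0.539, -0.007, 0.04], 0.41)]
side [[-0.879, 0.329, -0.345, 0.214], [-0.477, -0.579, 0.661, 0.762], [0.018, 0.746, 0.666, 0.817], [0.0, 0.0, 0.0, 1.0]]
bath [([0.503, 0.013, 0.072], 0.94)]
bath_hole0 [([0.505, 0.007, 0.073], 0.83)]
plate_grip [([0.512, 0.352, 0.005], 0.91), ([0.51, 0.008, 0.073], 0.43)]
plate_hole0 [([0.514, 0.35, 0.008], 0.83)]
rod_grip [([0.732, 0.142, 0.06], 0.58), ([0.609, -0.251, 0.14], 0.51)]
stand [([0.604, -0.226, 0.058], 0.67)]
beaker [([0.48, -0.259, 0.064], 0.67)]
beaker_floor [([0.477, -0.257, 0.064], 0.73)]
bead0_mid [([0.508, 0.01, 0.072], 0.61), ([0.512, 0.35, 0.007], 0.61), ([0.717, 0.011, 0.104], 0.15)]
bottle_purple [([0.719, 0.012, 0.106], 0.78), ([0.61, -0.25, 0.144], 0.51)]
tip_box [([0.735, 0.142, 0.065], 0.73), ([0.508, 0.005, 0.073], 0.58)]
```

View pics/top0.png

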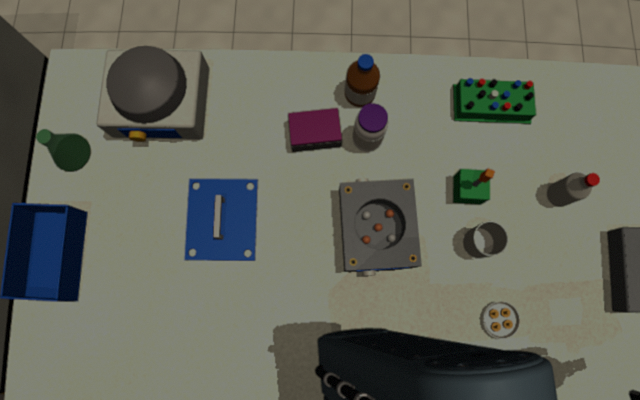

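View pics/side0.png

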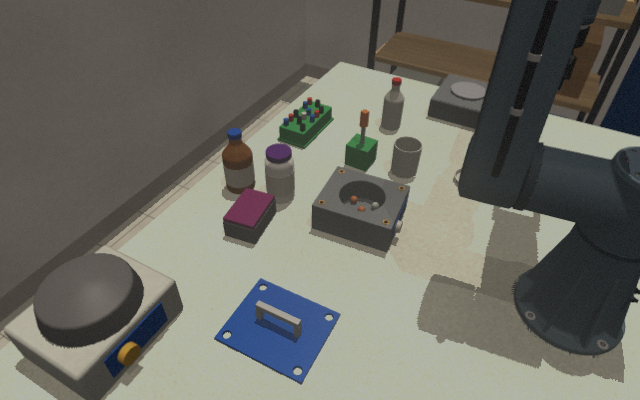

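The top view shows the bath's brass holes near (348,189), (407,186), (413,259) and (350,265). The plate holes are near (196,186), (250,185), (248,254) and (192,253), the rod top is at (488,174) and the beaker at (487,240). The side view agrees, with the rod grip at (364,118) and the beaker at (406,157). Both the bath and the plate have their long axis close to world x. Next I'll refine these positions.

```bash
cat >> h.py <<'E'
def cent(c,uv,r,kind):
    im=c['frame'].astype(int);out=[]
    hsv=cv2.cvtColor(c['frame'],cv2.COLOR_RGB2HSV).astype(int)
    for u,v in uv:
        y0,x0=int(v)-r,int(u)-r
        h=hsv[y0:y0+2*r+1,x0:x0+2*r+1]
        if kind=='orange': w=((h[...,0]<28)&(h[...,1]>110)&(h[...,2]>70))
        if kind=='nonblue': w=~((h[...,0]>95)&(h[...,0]<130)&(h[...,1]>110))
        n,l,s,ce=cv2.connectedComponentsWithStats(w.astype(np.uint8))
        if n<2: out.append((np.nan,np.nan));continue
        k=1+np.argmax(s[1:,4]);out.append(ce[k]+[x0,y0])
    return np.array(out)
def rect(P):  # centre & yaw of the 164x134 hole pattern given 4 pts in any order -> best fit
    P=np.array(P)[:,:2];m=P.mean(0);a=np.arctan2(*(P-m).T[::-1]);P=P[np.argsort(a)]
    e=np.linalg.norm(np.roll(P,-1,0)-P,axis=1)
    i=0 if e[0]+e[2]>e[1]+e[3] else 1
    d=P[(i+1)%4]-P[i]-(P[(i+3)%4]-P[(i+2)%4])
    y=np.arctan2(d[1],d[0]);y=(y+np.pi/2)%np.pi-np.pi/2
    return m,np.degrees(y),e
E
python3 - <<'E'
from h import *
np.set_printoptions(precision=4,suppress=True)
t=camera('top');s=camera('side')
for c,b,p,rg in((t,[(348,189),(407,186),(413,259),(350,265)],[(196,186),(250,185),(248,254),(192,253)],(488,174)),
           (s,[(335,176),(403,188),(388,238),(321,208)],[(263,288),(329,318),(298,371),(227,335)],(364,118))):
    x=cent(c,b,5,'orange');print(x.tolist());print(rect(onplane(c,x,.08)))
    x=cent(c,p,7,'nonblue');print(x.tolist());print(rect(onplane(c,x,.0045)))
    x=cent(c,[rg],14,'orange');print('rod',x,onplane(c,x,.15),onplane(c,x,.17))
    print('bead',onplane(c,[(367,216),(390,213),(378,227),(366,239),(392,238)],.03)) if c is t else 0
    im=cv2.resize(c['frame'][120:280,300:540] if c is t else c['frame'][90:250,300:540],None,fx=3.3,fy=3.3,interpolation=cv2.INTER_CUBIC)
    c2={'frame':im};save(c2,'crop'+('t' if c is t else 's'))
E
```

```text
[[347.88235294117646, 189.26470588235293], [405.969696969697, 186.27272727272728], [412.5609756097561, 257.7317073170732], [352.375, 262.3333333333333]]
(array([ 0.5096, -0.0338]), np.float64(4.816648162226629), array([0.1635, 0.1334, 0.1662, 0.1349]))
[[195.71153846153845, 185.48076923076923], [249.68627450980392, 185.7843137254902], [247.38888888888889, 252.90740740740742], [191.81132075471697, 252.1509433962264]]
(array([0.521 , 0.3413]), np.float64(1.1688239431993745), array([0.1641, 0.1335, 0.1638, 0.1342]))
rod [[489.3134 172.9403]] [[ 0.6165 -0.2644  0.15  ]] [[ 0.6113 -0.2574  0.17  ]]
bead [[ 0.5338 -0.0092  0.03  ]
 [ 0.5426 -0.0637  0.03  ]
 [ 0.5084 -0.0355  0.03  ]
 [ 0.4792 -0.0076  0.03  ]
 [ 0.4833 -0.0686  0.03  ]]
[[339.3333333333333, 171.66666666666666], [401.27272727272725, 187.63636363636363], [nan, nan], [319.5, 203.0]]
(array([nan, nan]), np.float64(nan), array([0.1673,    nan,    nan, 0.1343]))
[[262.4222222222222, 287.0444444444444], [328.5964912280702, 316.7543859649123], [297.2608695652174, 370.6521739130435], [226.26923076923077, 334.71153846153845]]
(array([0.5198, 0.3435]), np.float64(1.368562509381269), array([0.1636, 0.1342, 0.1641, 0.1343]))
rod [[363.6881 118.0917]] [[ 0.6113 -0.2559  0.15  ]] [[ 0.5994 -0.2254  0.17  ]]
```

View pics/cropt.png

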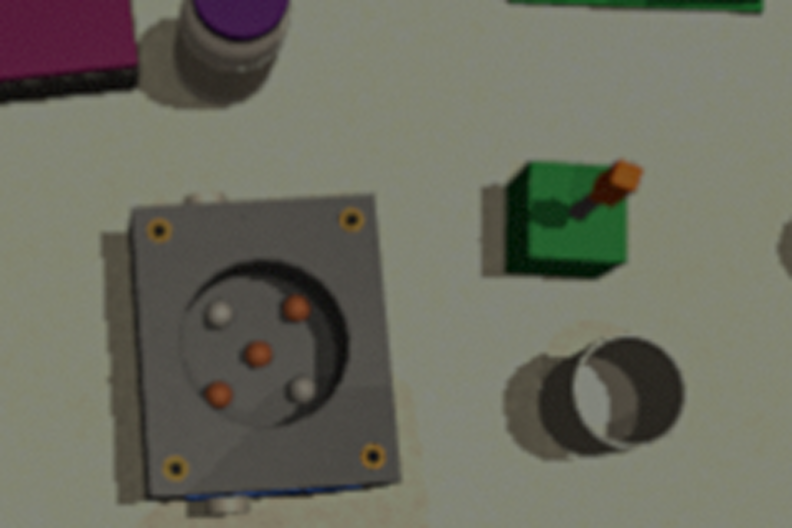

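View pics/crops.png

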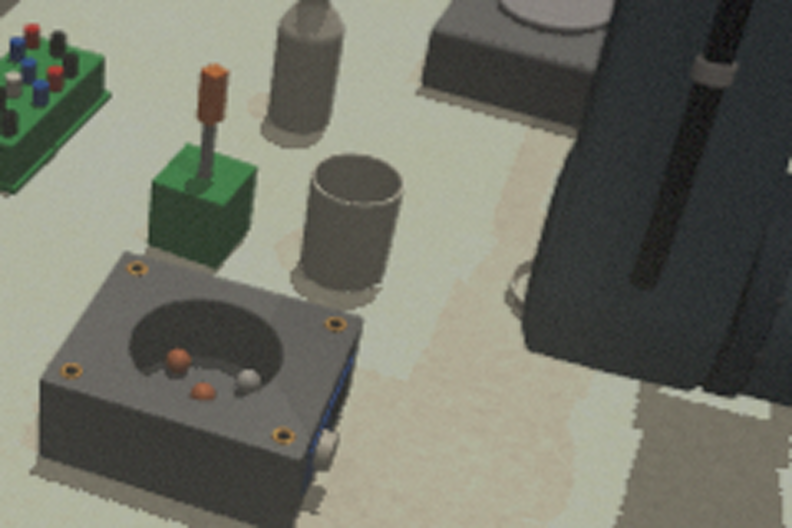

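The crops give cleaner hole positions, e.g. top crop (160,231), (352,219), (373,456), (176,468). The beaker rim centres on top crop (628,394). The rod's grip looks turned, so I'll check its yaw.

```bash
python3 - <<'E'
from h import *
np.set_printoptions(precision=4,suppress=True)
t=camera('top');s=camera('side')
f=lambda L,o:np.array(L)/3.3+o-0.35
bt=f([(160,231),(352,219),(373,456),(176,468)],[300,120]);bs=f([(137,268),(336,324),(284,436),(71,370)],[300,90])
xt=cent(t,np.rint(bt),5,'orange')
hs=cv2.cvtColor(s['frame'],cv2.COLOR_RGB2HSV)
print(xt,bt);print(rect(onplane(t,xt,.08)));print(rect(onplane(t,bt,.08)));print(rect(onplane(s,bs,.08)))
print('beaker',onplane(t,f([(628,394)],[300,120]),.095),onplane(s,f([(357,180)],[300,90]),.095))
print('stand',onplane(t,f([(577,212)],[300,120]),.07),onplane(s,f([(204,170)],[300,90]),.07))
a=cv2.resize(t['frame'][160:190,470:505],None,fx=11,fy=11,interpolation=cv2.INTER_CUBIC)
b=cv2.resize(s['frame'][105:135,350:385],None,fx=11,fy=11,interpolation=cv2.INTER_CUBIC)
save({'frame':np.hstack([a,b])},'rod')
E
```

```text
[[347.9143 189.1714]
 [405.9697 186.2727]
 [412.625  257.8   ]
 [352.9444 261.3333]] [[348.1348 189.65  ]
 [406.3167 186.0136]
 [412.6803 257.8318]
 [352.9833 261.4682]]
(array([ 0.5102, -0.0342]), np.float64(5.070378727817863), array([0.1636, 0.1334, 0.1643, 0.1336]))
(array([ 0.5099, -0.0346]), np.float64(4.878751835833549), array([0.1643, 0.1338, 0.1634, 0.1337]))
(array([ 0.5088, -0.0331]), np.float64(4.780457841616366), array([0.1648, 0.1337, 0.1646, 0.1343]))
beaker [[ 0.4788 -0.2795  0.095 ]] [[ 0.4798 -0.2766  0.095 ]]
stand [[ 0.61   -0.2559  0.07  ]] [[ 0.6125 -0.259   0.07  ]]
```

View pics/rod.png

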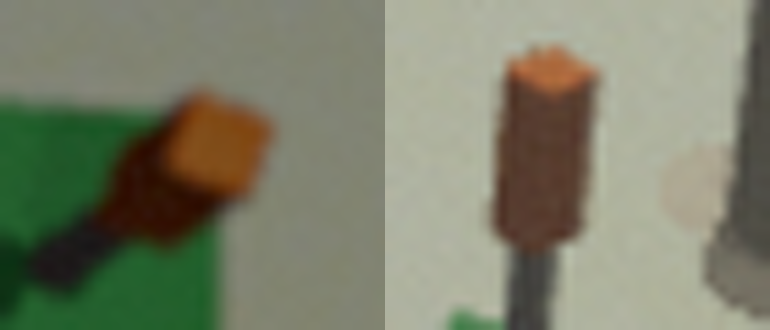

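The grip's top face has corners at about (205,92), (272,125), (240,197) and (168,163) in the crop, so its faces are yawed about -25°/65°. I'll move above the rod, turned to match.

```bash
python3 -m jog '[0.12,-0.033,0,0,0,-0.2,0, 0.25,-0.068,0,0,0,-0.4,0, 0.37,-0.1,0,0,0,-0.6,0, 0.497,-0.136,0,0,0,-0.8,0, 0.497,-0.136,0,0,0,-0.8,0, 0.497,-0.136,0,0,0,-0.8,0, 0.497,-0.136,0,0,0,-0.8,0, 0.497,-0.136,0,0,0,-0.8,0, 0.497,-0.136,0,0,0,-0.8,0, 0.497,-0.136,0,0,0,-0.8,0, 0.497,-0.136,0,0,0,-0.8,0, 0.497,-0.136,0,0,0,-0.8,0]'
cat >> h.py <<'E'
from scipy.spatial.transform import Rotation as R
def tool():
    o=get_obs();q=o['eef_rot'];return np.array(o['eef_pos']),R.from_quat([*q[1:],q[0]])
E
python3 - <<'E'
from h import *
np.set_printoptions(precision=4,suppress=True)
p,r=tool();print(p,r.as_matrix())
print('rod top',onplane(camera('top'),[(489.6,172.6)],.175),onplane(camera('side'),[(364.6,110.9)],.175))
for c in(camera('top'),camera('side')):print([(d['xyz'],d['confidence']) for d in spot_in(c,'rod_grip')[:2]])
g=np.array([.611,-.257,.156]);print('shift',r.inv().apply(g-p))
E
```

```text
time_s: 2.9
eef_pos: [0.6101, -0.2588, 0.2565]
eef_rot: [0.0, 0.847, 0.532, -0.0]
wrist_force: [0.1, -0.5, -1.0]
opening: 0.997
grasp_force: 0.0
[ 0.6101 -0.2588  0.2565] [[ 0.4333  0.9013 -0.0001]
 [ 0.9013 -0.4333 -0.0002]
 [-0.0002 -0.     -1.    ]]
rod top [[ 0.6107 -0.2564  0.175 ]] [[ 0.6095 -0.2531  0.175 ]]
[([0.6058, -0.2553, 0.1277], 0.5), ([0.4764, -0.0095, 0.0367], 0.3)]
[([0.7325, 0.14, 0.0631], 0.68), ([0.6123, -0.2508, 0.1401], 0.46)]
shift [0.0021 0.0001 0.1005]
```

```bash
python3 -m jog '[0.002,-0.001,0.03,0,0,0,0, 0.002,-0.001,0.06,0,0,0,0, 0.002,-0.001,0.08,0,0,0,0, 0.002,-0.001,0.1,0,0,0,0, 0.002,-0.001,0.1,0,0,0,0, 0.002,-0.001,0.1,0,0,0,0.4, 0.002,-0.001,0.1,0,0,0,0.8, 0.002,-0.001,0.1,0,0,0,1, 0.002,-0.001,0.1,0,0,0,1, 0.002,-0.001,0.1,0,0,0,1, 0.002,-0.001,0.1,0,0,0,1, 0.002,-0.001,0.1,0,0,0,1]'
```

```text
time_s: 4.7
eef_pos: [0.6115, -0.2555, 0.157]
eef_rot: [0.001, 0.846, 0.533, 0.0]
wrist_force: [0.8, -0.6, 5.9]
opening: 0.206
grasp_force: 58.8
```

```bash
python3 -m jog '[0,0,-0.015,0,0,0,1, 0,0,-0.035,0,0,0,1, 0,0,-0.06,0,0,0,1, 0,0,-0.085,0,0,0,1, 0,0,-0.11,0,0,0,1, 0,0,-0.12,0,0,0,1, 0,0,-0.12,0,0,0,1]'
python3 - <<'E'
from h import *
np.set_printoptions(precision=4,suppress=True)
p,r=tool();print(p)
t=camera('top');s=camera('side');k=np.vstack([t['frame'][100:300,320:560],s['frame'][40:240,280:520]])
save({'frame':cv2.resize(k,None,fx=1.5,fy=1.5)},'lift')
tip=r.apply([0,0,.006+.135])+p
print('tip',tip,proj(t,tip),proj(s,tip))
c=np.array([.5095,-.034,0]);print('to entry',r.inv().apply(c+[0,.032,p[2]]-p))
E
```

```text
time_s: 5.58
eef_pos: [0.6111, -0.2552, 0.2772]
eef_rot: [0.0, 0.846, 0.533, 0.0]
wrist_force: [1.0, 0.6, -0.6]
opening: 0.205
grasp_force: 59.6
[ 0.6111 -0.2552  0.2772]
tip [ 0.6112 -0.2552  0.1362] [[483.2617 176.6839]] [[363.2036 122.4483]]
to entry [ 0.1846 -0.2009 -0.0002]
```

View pics/lift.png

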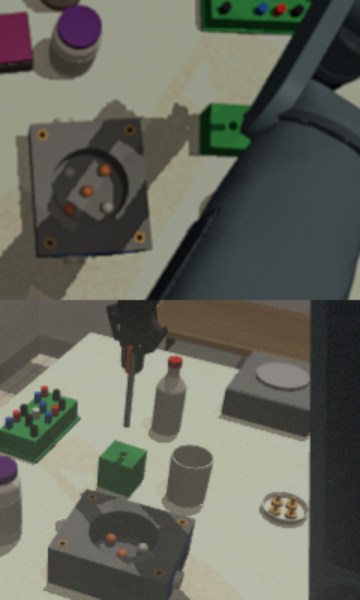

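The side crop shows the rod held straight, with its tip at about (365,125) px, within 2 px of the prediction. Next I'll move over the well's bead-free +y side and lower.

```bash
python3 -m jog '[0.03,-0.033,0,0,0,0,1, 0.065,-0.07,0,0,0,0,1, 0.1,-0.108,0,0,0,0,1, 0.135,-0.146,0,0,0,0,1, 0.165,-0.18,0,0,0,0,1, 0.185,-0.201,0,0,0,0,1, 0.185,-0.201,0,0,0,0,1, 0.185,-0.201,0,0,0,0,1, 0.185,-0.201,0.02,0,0,0,1, 0.185,-0.201,0.04,0,0,0,1, 0.185,-0.201,0.06,0,0,0,1, 0.185,-0.201,0.075,0,0,0,1, 0.185,-0.201,0.09,0,0,0,1, 0.185,-0.201,0.1,0,0,0,1, 0.185,-0.201,0.106,0,0,0,1, 0.185,-0.201,0.106,0,0,0,1]'
python3 - <<'E'
from h import *
np.set_printoptions(precision=3,suppress=True)
p,r=tool();print(p)
c=np.array([.5095,-.034])
for n in range(0,19):
    a=np.pi/2+n*2*np.pi/18; x=c+.034*np.array([np.cos(a),np.sin(a)])
    print(r.inv().apply([x[0]-p[0],x[1]-p[1],0])[:2],end=' ')
t=camera('top');s=camera('side');save({'frame':cv2.resize(np.hstack([t['frame'][160:290,320:450],s['frame'][130:260,290:420]]),None,fx=3,fy=3)},'in')
E
```

```text
time_s: 7.68
eef_pos: [0.5095, -0.0016, 0.1701]
eef_rot: [-0.0, 0.846, 0.533, -0.0]
wrist_force: [-0.1, 0.1, 0.1]
opening: 0.201
grasp_force: 59.6
[ 0.509 -0.002  0.17 ]
[ 0.001 -0.001] [-0.005 -0.01 ] [-0.015 -0.017] [-0.027 -0.02 ] [-0.038 -0.019] [-0.049 -0.014] [-0.057 -0.005] [-0.062  0.006] [-0.063  0.017] [-0.06   0.029] [-0.053  0.038] [-0.043  0.045] [-0.032  0.048] [-0.02   0.047] [-0.009  0.042] [-0.001  0.033] [0.004 0.023] [0.005 0.011] [ 0.001 -0.001]
```

View pics/in.png

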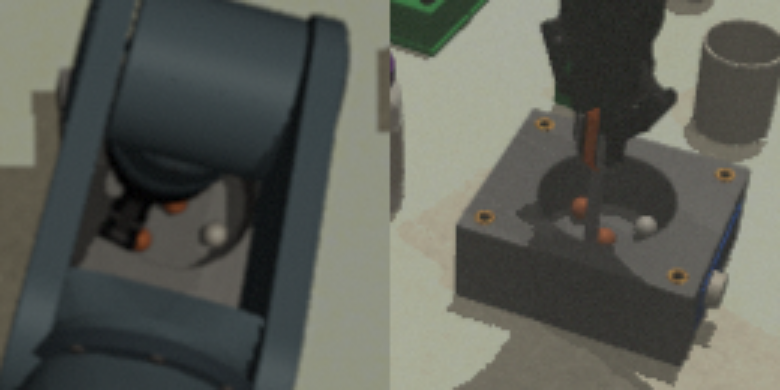

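The rod hangs inside the well, clear of the walls, with the beads undisturbed. Now the stirring rounds at about 34 mm radius.

```bash
python3 -m jog '[-0.005,-0.01,0,0,0,0,1, -0.015,-0.017,0,0,0,0,1, -0.027,-0.02,0,0,0,0,1, -0.038,-0.019,0,0,0,0,1, -0.049,-0.014,0,0,0,0,1, -0.057,-0.005,0,0,0,0,1, -0.062,0.006,0,0,0,0,1, -0.063,0.017,0,0,0,0,1, -0.06,0.029,0,0,0,0,1, -0.053,0.038,0,0,0,0,1, -0.043,0.045,0,0,0,0,1, -0.032,0.048,0,0,0,0,1, -0.02,0.047,0,0,0,0,1, -0.009,0.042,0,0,0,0,1, -0.001,0.033,0,0,0,0,1, 0.004,0.023,0,0,0,0,1, 0.005,0.011,0,0,0,0,1, 0.001,0,0,0,0,0,1]' && python3 -m jog '[-0.005,-0.01,0,0,0,0,1, -0.015,-0.017,0,0,0,0,1, -0.027,-0.02,0,0,0,0,1, -0.038,-0.019,0,0,0,0,1, -0.049,-0.014,0,0,0,0,1, -0.057,-0.005,0,0,0,0,1, -0.062,0.006,0,0,0,0,1, -0.063,0.017,0,0,0,0,1, -0.06,0.029,0,0,0,0,1, -0.053,0.038,0,0,0,0,1, -0.043,0.045,0,0,0,0,1, -0.032,0.048,0,0,0,0,1, -0.02,0.047,0,0,0,0,1, -0.009,0.042,0,0,0,0,1, -0.001,0.033,0,0,0,0,1, 0.004,0.023,0,0,0,0,1, 0.005,0.011,0,0,0,0,1, 0.001,0,0,0,0,0,1]'
python3 - <<'E'
from h import *
t=camera('top');s=camera('side');save({'frame':cv2.resize(np.hstack([t['frame'][160:290,320:450],s['frame'][130:260,290:420]]),None,fx=3,fy=3)},'st1')
E
```

```text
time_s: 10.02
eef_pos: [0.509, -0.0003, 0.1703]
eef_rot: [-0.0, 0.846, 0.533, 0.0]
wrist_force: [-0.7, 0.3, -0.7]
opening: 0.201
grasp_force: 59.7
time_s: 12.28
eef_pos: [0.5095, 0.0005, 0.1703]
eef_rot: [0.0, 0.846, 0.533, -0.0]
wrist_force: [0.3, 1.3, -0.2]
opening: 0.205
grasp_force: 59.6
```

View pics/st1.png

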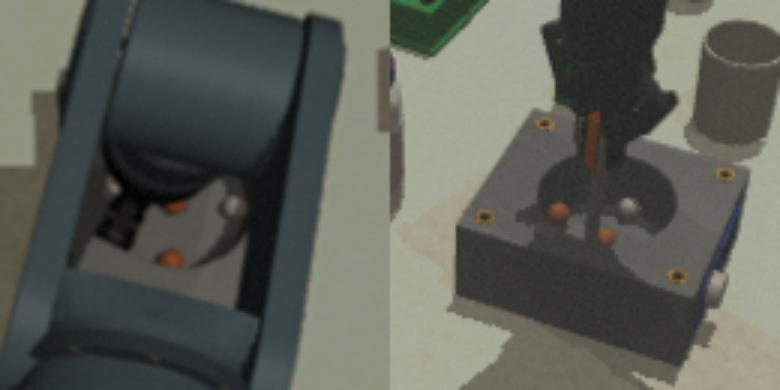

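Most beads have moved: the copper bead is at the lower rim and the aluminium bead further along the wall. I'll add a pass through the middle and a smaller reverse round, then lift out.

```bash
python3 -m jog '[-0.01,0.005,0,0,0,0,1, -0.02,0.01,0,0,0,0,1, -0.029,0.014,0,0,0,0,1, -0.038,0.018,0,0,0,0,1, -0.051,0.025,0,0,0,0,1, -0.053,0.005,0,0,0,0,1, -0.04,-0.009,0,0,0,0,1, -0.02,-0.01,0,0,0,0,1, -0.006,0.003,0,0,0,0,1, -0.005,0.022,0,0,0,0,1, -0.018,0.036,0,0,0,0,1, -0.037,0.038,0,0,0,0,1, -0.051,0.025,0,0,0,0,1, -0.04,0.02,0,0,0,0,1, -0.029,0.014,0,0,0,0,1, -0.029,0.014,0,0,0,0,1, -0.029,0.014,-0.03,0,0,0,1, -0.029,0.014,-0.06,0,0,0,1, -0.029,0.014,-0.1,0,0,0,1, -0.029,0.014,-0.106,0,0,0,1]'
python3 - <<'E'
from h import *
np.set_printoptions(precision=4,suppress=True)
p,r=tool();print(p)
# beaker target: tip at centre; tilt 12 deg about tool y
b=np.array([.4793,-.278,0])
print('above beaker',r.inv().apply(b+[0,0,p[2]]-p), r.as_matrix())
s=camera('side');t=camera('top')
print(onplane(s,[(0,0)],0)[0])
E
```

```text
time_s: 14.88
eef_pos: [0.5123, -0.0322, 0.2796]
eef_rot: [0.002, 0.846, 0.534, 0.002]
wrist_force: [0.1, -0.1, -1.3]
opening: 0.205
grasp_force: 59.6
[ 0.5123 -0.0322  0.2796]
above beaker [-0.2361  0.076   0.0003] [[ 0.4305  0.9026  0.0057]
 [ 0.9026 -0.4305 -0.0019]
 [ 0.0008  0.006  -1.    ]]
[ 2.8464 -0.5923  0.    ]
```

```bash
python3 -m jog '[-0.035,0.01,0,0,0,0,1, -0.075,0.022,0,0,0,0,1, -0.115,0.033,0,0,0,0,1, -0.155,0.044,0,0,0.05,0,1, -0.195,0.055,0,0,0.1,0,1, -0.23,0.065,0,0,0.16,0,1, -0.26,0.073,0,0,0.22,0,1, -0.272,0.076,0,0,0.26,0,1, -0.272,0.076,0,0,0.26,0,1, -0.272,0.076,0.02,0,0.26,0,1, -0.272,0.076,0.045,0,0.26,0,1, -0.272,0.076,0.07,0,0.26,0,1, -0.272,0.076,0.09,0,0.26,0,1, -0.272,0.076,0.105,0,0.26,0,1, -0.272,0.076,0.118,0,0.26,0,1, -0.272,0.076,0.125,0,0.26,0,1, -0.272,0.076,0.131,0,0.26,0,1, -0.272,0.076,0.131,0,0.26,0,1]'
python3 - <<'E'
from h import *
np.set_printoptions(precision=4,suppress=True)
p,r=tool();print(p,'tip',p+r.apply([0,0,.141]),get_obs()['wrist_force'])
t=camera('top');s=camera('side')
save({'frame':cv2.resize(np.hstack([t['frame'][160:290,420:550],s['frame'][80:210,330:460]]),None,fx=3,fy=3)},'bk')
for k in('beaker','rod_grip'):print(k,[(d['xyz'],d['confidence']) for c in(s,t) for d in spot_in(c,k)[:2]])
E
```

```text
time_s: 17.23
eef_pos: [0.4618, -0.3103, 0.1452]
eef_rot: [-0.069, 0.839, 0.529, 0.11]
wrist_force: [0.4, -0.0, -0.7]
opening: 0.2
grasp_force: 59.6
[ 0.4618 -0.3103  0.1452] tip [ 0.4774 -0.2776  0.009 ] [ 0.3872 -0.0043 -0.7021]
beaker [([0.4826, -0.2564, 0.062], 0.76), ([0.5163, 0.349, 0.0054], 0.71), ([0.4885, -0.2883, 0.0387], 0.9)]
rod_grip [([0.5065, 0.0058, 0.076], 0.62), ([0.4651, -0.2956, 0.1183], 0.48), ([0.5086, -0.0286, 0.083], 0.61), ([0.4623, -0.2973, 0.1026], 0.49)]
```

View pics/bk.png

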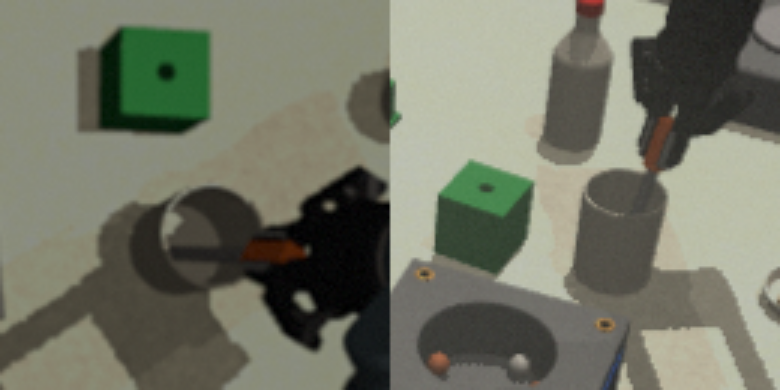

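The top and side views both show the rod inside the beaker, tip down on the floor and leaning toward the rim. I'll release and back out along the rod.

```bash
python3 -m jog '[0,0,0,0,0,0,0.75, 0,0,0,0,0,0,0.7, 0,0,0,0,0,0,0.6, 0,0,0,0,0,0,0.4, 0,0,0,0,0,0,0.2, 0,0,0,0,0,0,0, 0,0,0,0,0,0,0, 0,0,0,0,0,0,0, 0,0,-0.02,0,0,0,0, 0,0,-0.05,0,0,0,0, 0,0,-0.09,0,0,0,0, 0,0,-0.13,0,0,0,0, 0,0,-0.16,0,0,0,0, 0,0,-0.16,0,0,0,0]'
python3 - <<'E'
from h import *
np.set_printoptions(precision=4,suppress=True)
p,r=tool();print(p)
pc=np.array([.5204,.3424]);yaw=np.radians(1.27)
# tool x along plate x(+): yaw; z down
Rt=R.from_matrix(np.array([[np.cos(yaw),np.sin(yaw),0],[np.sin(yaw),-np.cos(yaw),0],[0,0,-1]]))
T=np.array([*pc,.20]);print('shift',r.inv().apply(T-p),'rot',(r.inv()*Rt).as_rotvec())
t=camera('top');s=camera('side')
save({'frame':cv2.resize(np.hstack([t['frame'][160:290,320:550],s['frame'][80:210,300:460]]),None,fx=2,fy=2)},'bk2')
E
```

```text
time_s: 19.27
eef_pos: [0.4446, -0.3488, 0.3026]
eef_rot: [-0.066, 0.839, 0.529, 0.11]
wrist_force: [0.4, -0.3, 0.3]
opening: 1.001
grasp_force: 0.0
[ 0.4446 -0.3488  0.3026]
shift [ 0.6087 -0.2307  0.2651] rot [-0.1375 -0.2332  1.0963]
```

View pics/bk2.png

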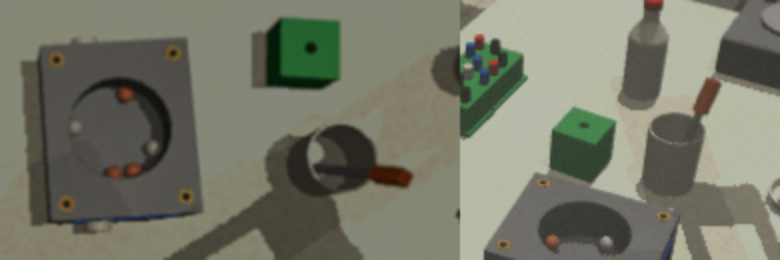

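The rod rests leaning in the beaker, and all five beads are in the bath in new places (copper bead top middle, two coppers at the lower rim). I'll move on to above the plate handle.

```bash
python3 -m jog '[0.035,-0.013,0.015,-0.008,-0.014,0.066,0, 0.1,-0.038,0.044,-0.023,-0.038,0.18,0, 0.152,-0.058,0.066,-0.034,-0.058,0.274,0, 0.203,-0.077,0.088,-0.046,-0.078,0.365,0, 0.254,-0.096,0.11,-0.057,-0.097,0.457,0, 0.304,-0.115,0.133,-0.069,-0.117,0.548,0, 0.355,-0.135,0.155,-0.08,-0.136,0.64,0, 0.406,-0.154,0.177,-0.092,-0.155,0.731,0, 0.457,-0.173,0.199,-0.103,-0.175,0.822,0, 0.507,-0.192,0.221,-0.115,-0.194,0.914,0, 0.558,-0.211,0.243,-0.126,-0.214,1.005,0, 0.59,-0.224,0.257,-0.133,-0.226,1.063,0, 0.609,-0.231,0.265,-0.1375,-0.233,1.096,0, 0.609,-0.231,0.265,-0.1375,-0.233,1.096,0, 0.609,-0.231,0.265,-0.1375,-0.233,1.096,0, 0.609,-0.231,0.265,-0.1375,-0.233,1.096,0, 0.609,-0.231,0.265,-0.1375,-0.233,1.096,0]'
python3 - <<'E'
from h import *
np.set_printoptions(precision=4,suppress=True)
p,r=tool();print(p,r.as_matrix())
s=camera('side')
x=cent(s,[(262,287),(329,317),(297,371),(226,335)],7,'nonblue');print(x);print(rect(onplane(s,x,.0045)))
for k in('plate_grip','beaker'):print(k,[(d['xyz'],d['confidence']) for d in spot_in(s,k)[:2]])
T=np.array([.5204,.3424,.051]);print('shift',r.inv().apply(T-p))
E
```

```text
time_s: 21.5
eef_pos: [0.5191, 0.344, 0.2006]
eef_rot: [-0.002, 1.0, 0.011, -0.001]
wrist_force: [0.4, 0.5, -0.6]
opening: 1.002
grasp_force: 0.0
[0.5191 0.344  0.2006] [[ 0.9998  0.0221 -0.0026]
 [ 0.0221 -0.9997  0.0047]
 [-0.0025 -0.0047 -1.    ]]
[[261.1395 284.4341]
 [328.5965 316.7193]
 [297.3889 370.4583]
 [226.3774 334.6604]]
(array([0.5214, 0.3422]), np.float64(0.6168521060710099), array([0.17  , 0.1389, 0.164 , 0.1339]))
plate_grip [([0.509, 0.3499, 0.0061], 0.73)]
beaker []
shift [0.0017 0.0023 0.1496]
```

```bash
python3 -m jog '[0.001,0.001,0.03,-0.0047,0.0026,0,0, 0.0017,0.0023,0.07,-0.0047,0.0026,0,0, 0.0017,0.0023,0.1,-0.0047,0.0026,0,0, 0.0017,0.0023,0.125,-0.0047,0.0026,0,0, 0.0017,0.0023,0.14,-0.0047,0.0026,0,0, 0.0017,0.0023,0.15,-0.0047,0.0026,0,0, 0.0017,0.0023,0.15,-0.0047,0.0026,0,0, 0.0017,0.0023,0.15,-0.0047,0.0026,0,0.4, 0.0017,0.0023,0.15,-0.0047,0.0026,0,0.7, 0.0017,0.0023,0.15,-0.0047,0.0026,0,0.9, 0.0017,0.0023,0.15,-0.0047,0.0026,0,1, 0.0017,0.0023,0.15,-0.0047,0.0026,0,1, 0.0017,0.0023,0.15,-0.0047,0.0026,0,1, 0.0017,0.0023,0.15,-0.0047,0.0026,0,1]'
python3 - <<'E'
from h import *
np.set_printoptions(precision=4,suppress=True)
p,r=tool();print(p,r.as_matrix())
s=camera('side')
x=cent(s,[(262,287),(329,317),(297,371),(226,335)],7,'nonblue');print(x);P=onplane(s,x,.0045);print(P,rect(P))
E
```

```text
time_s: 23.4
eef_pos: [0.5206, 0.3432, 0.0509]
eef_rot: [-0.0, 1.0, 0.012, 0.0]
wrist_force: [-0.3, -1.9, 5.2]
opening: 0.155
grasp_force: 59.5
[0.5206 0.3432 0.0509] [[ 0.9997  0.023   0.0005]
 [ 0.023  -0.9997  0.0001]
 [ 0.0005 -0.0001 -1.    ]]
[[262.7437 286.4422]
 [328.0339 317.4407]
 [296.5652 371.3913]
 [225.9623 335.3208]]
[[0.6033 0.2766 0.0045]
 [0.4397 0.2765 0.0045]
 [0.4368 0.4106 0.0045]
 [0.6001 0.414  0.0045]] (array([0.52  , 0.3444]), np.float64(0.6234326928104634), array([0.1636, 0.1374, 0.1634, 0.1341]))
```

```bash
python3 -m jog '[0,0,-0.01,0,0,0,1, 0,0,-0.03,0,0,0,1, 0,0,-0.06,0,0,0,1, 0,0,-0.09,0,0,0,1, 0,0,-0.115,0,0,0,1, 0,0,-0.13,0,0,0,1, -0.002,0.03,-0.13,0,0,-0.005,1, -0.005,0.075,-0.13,0,0,-0.012,1, -0.008,0.125,-0.13,0,0,-0.02,1, -0.011,0.175,-0.13,0,0,-0.03,1, -0.014,0.225,-0.13,0,0,-0.04,1, -0.016,0.275,-0.13,0,0,-0.05,1, -0.018,0.32,-0.13,0,0,-0.057,1, -0.019,0.355,-0.13,0,0,-0.0625,1, -0.02,0.3766,-0.13,0,0,-0.0625,1, -0.02,0.3766,-0.13,0,0,-0.0625,1, -0.02,0.3766,-0.12,0,0,-0.0625,1, -0.02,0.3766,-0.11,0,0,-0.0625,1, -0.02,0.3766,-0.11,0,0,-0.0625,1]'
python3 - <<'E'
from h import *
np.set_printoptions(precision=4,suppress=True)
o=get_obs();p,r=tool();print(p,r.as_matrix(),o['torque'])
s=camera('side');t=camera('top')
zu=p[2]-.051
yaw=np.arctan2(*r.as_matrix()[1::-1,0])
loc=np.array([(82,67),(-82,67),(-82,-67),(82,-67)])/1000
Q=loc@np.array([[np.cos(yaw),np.sin(yaw)],[-np.sin(yaw),np.cos(yaw)]])+p[:2]
for c in(s,t):
    g=proj(c,np.c_[Q,np.full(4,zu+.003)]);x=cent(c,np.rint(g),9,'nonblue')
    print('pred',g.tolist(),'seen',x.tolist());P=onplane(c,x,zu+.0045);print(P[:,:2]-Q,rect(P))
E
```

```text
time_s: 25.82
eef_pos: [0.5078, -0.0327, 0.1588]
eef_rot: [-0.001, 0.999, 0.043, -0.002]
wrist_force: [-0.8, -0.1, -3.1]
opening: 0.15
grasp_force: 58.8
[ 0.5078 -0.0327  0.1588] [[ 0.9962  0.0866 -0.0032]
 [ 0.0866 -0.9962  0.001 ]
 [-0.0031 -0.0013 -1.    ]] [ 0.0206  0.015  -0.0202]
pred [[321.7560841921345, 192.6343450239918], [387.55512453135316, 212.32376802833576], [403.3613646038028, 178.6008138897007], [342.14218515464347, 161.82122920256597]] seen [[319.8170731707317, 199.9878048780488], [387.41101694915255, 214.82203389830508], [406.89166666666665, 176.075], [341.312, 156.04]]
[[-0.0092  0.0269]
 [-0.0033  0.0094]
 [-0.0047 -0.012 ]
 [ 0.0122 -0.0197]] (array([ 0.5066, -0.0315]), np.float64(6.465506144036567), array([0.1804, 0.183 , 0.1606, 0.1553]))
pred [[347.860991950787, 187.4384825892955], [352.95487943926975, 261.52184817823365], [414.5182647077143, 257.7776099872458], [407.79585509152594, 184.08437305179677]] seen [[344.0, 181.7], [353.0952380952381, 262.0952380952381], [416.5037878787879, 259.9166666666667], [408.0, 184.0]]
[[ 0.0125  0.0089]
 [-0.0013 -0.0002]
 [-0.0046 -0.004 ]
 [-0.0001 -0.0002]] (array([ 0.5094, -0.0316]), np.float64(6.8369955971300405), array([0.1688, 0.1426, 0.1787, 0.1375]))
```

```bash
cat >> h.py <<'E'
def holes(c,g,rad=9):
    f=cv2.resize(c['frame'],None,fx=4,fy=4,interpolation=cv2.INTER_CUBIC)
    h=cv2.cvtColor(f,cv2.COLOR_RGB2HSV).astype(int)
    m=((h[...,0]>95)&(h[...,0]<130)&(h[...,1]>110)).astype(np.uint8)
    cs,hi=cv2.findContours(m,cv2.RETR_CCOMP,cv2.CHAIN_APPROX_NONE)
    C=[]
    for k,q in enumerate(cs):
        if hi[0][k][3]>=0 and cv2.contourArea(q)>150:
            M=cv2.moments(q);C.append(((M['m10']/M['m00']+.5)/4-.5,(M['m01']/M['m00']+.5)/4-.5,M['m00']/16))
    out=[]
    for u in g:
        d=[np.hypot(a[0]-u[0],a[1]-u[1]) for a in C]
        out.append(C[int(np.argmin(d))] if d and min(d)<rad else (np.nan,)*3)
    return np.array(out)
def plate():
    p,r=tool();s=camera('side');t=camera('top');zu=p[2]-.051
    loc=np.c_[np.array([(82,67),(-82,67),(-82,-67),(82,-67)])/1000,np.zeros(4)]
    m=r.as_matrix();X,Y=m[:,0],-m[:,1]
    Q=p-[0,0,.048]+loc[:,:1]*X+loc[:,1:2]*Y
    for n,c in(('side',s),('top',t)):
        g=proj(c,Q);x=holes(c,g)
        print(n,'area',x[:,2]);print('pix diff',(x[:,:2]-g).tolist());P=onplane(c,x[:,:2],zu+.003);print('d xy mm',(1000*(P-Q)[:,:2]).round(1).tolist())
        if not np.isnan(P).any(): print(rect(P))
E
python3 - <<'E'
from h import *
np.set_printoptions(precision=4,suppress=True)
plate()
E
```

```text
side area [30.9688  9.5938 27.9688 25.5938]
pix diff [[-0.4817276241925015, 0.10278354764301412], [-8.109927128695517, 0.3815307430128314], [-0.15723335962360352, 0.17782011636663242], [-0.3371664415440705, 0.40056386969479263]]
d xy mm [[0.8, 1.0], [15.7, 10.3], [0.1, 0.8], [-0.1, 2.1]]
(array([ 0.5129, -0.0296]), np.float64(3.730958756198879), array([0.1639, 0.1328, 0.1485, 0.143 ]))
top area [47.0938     nan     nan     nan]
pix diff [[-0.163392906843967, -0.42279599112538335], [nan, nan], [nan, nan], [nan, nan]]
d xy mm [[0.9, 0.4], [nan, nan], [nan, nan], [nan, nan]]
```

```bash
python3 -m jog '[0.0008,0.002,0,-0.001,0.003,0,1, 0.0008,0.002,0.005,-0.001,0.003,0,1, 0.0008,0.002,0.01,-0.001,0.003,0,1, 0.0008,0.002,0.0145,-0.001,0.003,0,1, 0.0008,0.002,0.0172,-0.001,0.003,0,1, 0.0008,0.002,0.0172,-0.001,0.003,0,1, 0.0008,0.002,0.0172,-0.001,0.003,0,1, 0.0008,0.002,0.0172,-0.001,0.003,0,1]'
python3 - <<'E'
from h import *
np.set_printoptions(precision=4,suppress=True)
p,r=tool();print(p,r.as_matrix());plate()
E
```

```text
time_s: 27.02
eef_pos: [0.51, -0.0357, 0.1434]
eef_rot: [0.001, 0.999, 0.043, 0.002]
wrist_force: [0.3, 0.1, -3.0]
opening: 0.148
grasp_force: 59.0
[ 0.51   -0.0357  0.1434] [[ 0.9963  0.0855  0.0033]
 [ 0.0855 -0.9963 -0.0009]
 [ 0.0032  0.0012 -1.    ]]
side area [29.9062     nan 27.2188 25.4688]
pix diff [[-0.4248103280198734, -0.03510544701964591], [nan, nan], [-0.055660068857548595, 0.2079377273829266], [-0.2736097773172901, 0.22001895214319234]]
d xy mm [[1.1, 0.2], [nan, nan], [-0.2, 1.1], [0.4, 0.8]]
top area [48. nan nan nan]
pix diff [[-0.3983097913896927, -0.34443193772759173], [nan, nan], [nan, nan], [nan, nan]]
d xy mm [[0.8, 0.9], [nan, nan], [nan, nan], [nan, nan]]
```

```bash
python3 -m jog '[0,0,0.001,0,-0.0015,0,1, 0,0,0.001,0,-0.0015,0,1, 0,0,0.001,0,-0.0015,0,1, 0,0,0.001,0,-0.0015,0,1, 0,0,0.001,0,-0.0015,0,1, 0,0,0.001,0,-0.0015,0,1]'
python3 - <<'E'
from h import *
np.set_printoptions(precision=4,suppress=True)
for i in range(4):
    p,r=tool();print(p,r.as_matrix()[:,2],r.as_matrix()[1,0]);camera('side')
plate()
E
```

```text
time_s: 27.88
eef_pos: [0.5099, -0.0357, 0.1422]
eef_rot: [0.0, 0.999, 0.043, 0.001]
wrist_force: [-0.5, 0.2, -4.2]
opening: 0.153
grasp_force: 59.0
[ 0.5099 -0.0357  0.1422] [ 0.0014 -0.0009 -1.    ] 0.08544968211027842
[ 0.5099 -0.0357  0.1422] [ 0.0014 -0.0009 -1.    ] 0.08547689234521556
[ 0.5099 -0.0357  0.1422] [ 0.0014 -0.0008 -1.    ] 0.08542299002601246
[ 0.5099 -0.0357  0.1422] [ 0.0014 -0.0009 -1.    ] 0.08540071430156397
side area [29.3438     nan 27.0938 23.9688]
pix diff [[-0.34840615205968106, -0.0262663794532898], [nan, nan], [-0.06851978738654907, 0.042348587121409764], [-0.3382121094217041, 0.04741170174949616]]
d xy mm [[0.8, 0.3], [nan, nan], [0.1, 0.3], [0.8, 0.4]]
top area [47.4062     nan     nan     nan]
pix diff [[-0.38079916467381736, -0.4019024955861994], [nan, nan], [nan, nan], [nan, nan]]
d xy mm [[0.9, 0.9], [nan, nan], [nan, nan], [nan, nan]]
```

```bash
python3 - <<'E'
from h import *
np.set_printoptions(precision=4,suppress=True)
loc=np.c_[np.array([(82,67),(-82,67),(-82,-67),(82,-67)])/1000,np.full(4,.08)]
a=np.radians(4.9);rot=np.array([[np.cos(a),-np.sin(a),0],[np.sin(a),np.cos(a),0],[0,0,1]])
Q=loc@rot.T+[.5095,-.0338,0]
for n in('side','top'):
    c=camera(n);f=cv2.imread(f'pics/{n}0.png')[:,:,::-1].astype(float)
    sat=np.clip(f[...,0]-f[...,2]-12,0,None)
    g=proj(c,Q);x=[]
    for u,v in g:
        for _ in range(3):
            yy,xx=np.mgrid[round(v)-5:round(v)+6,round(u)-5:round(u)+6];w=sat[yy,xx]
            u,v=(w*xx).sum()/w.sum(),(w*yy).sum()/w.sum()
        x.append((u,v))
    P=onplane(c,x,.08);print(n,(np.array(x)-g).tolist(),((P-Q)[:,:2]*1000).tolist(),rect(P))
E
```

```text
side [[0.022699412657971152, 0.20383722670476345], [0.048087330381918036, 0.21755490592425986], [0.19812541498902192, 0.03822899593973261], [0.06287504397744215, 0.03914826216481515]] [[-0.3992171184642457, 0.6238137040312508], [-0.37289582815192013, 0.6169048690442547], [-0.4939329046252383, -0.10933921745609476], [-0.21903161076275435, 0.06682183314415946]] (array([ 0.5091, -0.0335]), np.float64(4.928130584035647), array([0.1643, 0.1346, 0.164 , 0.1347]))
top [[0.1644432934514839, -0.25003476549269976], [0.16256984949944808, -0.1782420775982132], [0.1662799737575824, -0.20847809444688892], [0.08990076250751144, -0.231562962689992]] [[0.5944839861022899, -0.36425302519120517], [0.40500317255237617, -0.35393328189101125], [0.47385220451034993, -0.373935428152089], [0.549668553446736, -0.20933328909017446]] (array([ 0.51  , -0.0341]), np.float64(4.922874095673237), array([0.1641, 0.1338, 0.1642, 0.134 ]))
```

```bash
python3 -m jog '[-0.001,-0.0015,0.001,0.001,-0.0013,0,1, -0.001,-0.0015,0.001,0.001,-0.0013,0,1, -0.001,-0.0015,0.001,0.001,-0.0013,0,1, -0.001,-0.0015,0.001,0.001,-0.0013,0,1, -0.001,-0.0015,0.001,0.001,-0.0013,0,1, -0.001,-0.0015,0.001,0.001,-0.0013,0,1, -0.001,-0.0015,0.001,0.001,-0.0013,0,1, -0.001,-0.0015,0.001,0.001,-0.0013,0,1]'
python3 - <<'E'
from h import *
np.set_printoptions(precision=4,suppress=True)
p,r=tool();print(p,r.as_matrix()[:,2],r.as_matrix()[1,0]);plate()
E
```

```text
time_s: 29.28
eef_pos: [0.5088, -0.0343, 0.1412]
eef_rot: [0.0, 0.999, 0.043, 0.0]
wrist_force: [-0.2, -0.2, -4.0]
opening: 0.153
grasp_force: 58.9
[ 0.5088 -0.0343  0.1412] [ 0. -0. -1.] 0.08546530950001617
side area [28.875      nan 24.4688 22.9688]
pix diff [[-0.32846980478359455, 0.08219542656800627], [nan, nan], [-0.10213098419035305, 0.10441231787643801], [-0.2888459971945281, 0.049359754766953756]]
d xy mm [[0.6, 0.7], [nan, nan], [0.1, 0.5], [0.6, 0.6]]
top area [54.3125     nan     nan     nan]
pix diff [[-0.4253773978428512, -0.21705792813912694], [nan, nan], [nan, nan], [nan, nan]]
d xy mm [[0.5, 1.0], [nan, nan], [nan, nan], [nan, nan]]
```

The plate is level and its holes sit within about 1 mm of the threaded holes in both views, with roughly 10 mm clearance. Handing in.

```bash
python3 -c "from bench import hand_in;print(hand_in())"
```

```text
the job is handed in; nothing more can be done
None
```

Handed in at about 29 s: the beads are stirred and all five still in the bath, the rod is leaning in the beaker, and the cover plate is held level about 10 mm above the bath with its visible corner holes measured about 1 mm from centre (the −x +y one was hidden from view).

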